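# Clear the slotted fixture plate on a goldsmith's bench

## Robot

A 6-joint arm with a two-finger parallel gripper is mounted at the origin on the work surface. World frame = base frame: x ahead of the robot, y to its left, z up, the work surface at z = 0. Lengths are in m, angles in rad, forces in N, time in s.
With the tool pointing down it reaches from about 0.3 to 1 m from the base axis. Payload 5.1 kg.
Tool frame: the origin (TCP) lies on the centre line of the jaws, within the pads' length; the fingertips stand 25 mm ahead of it and the grasp point (between the pads) lies 6 mm ahead of it; z points along the fingers, y is the line along which they close (so a half turn about z gives the same grasp; the last joint's range is limited). The gripper opens to 95 mm and grips with 3 to 60 N. Pads are 20 mm wide; open, the fingers measure 119 mm over their backs; the gripper's body (75 mm by 180 mm) begins 59 mm behind the grasp point.
Start: joints at [1.226, 0.124, 1.65, -0, 1.367, -0.083], TCP at [0.168, 0.628, 0.24] pointing down, gripper open.
Joint ranges: [-2.61, 2.61], [-1.02, 2.33], [0.03, 2.71], [-1.35, 4.49], [0.32, 2.68], [-2.91, 2.91]. Speed limits (rad/s): [2.57, 2.57, 3.14, 3.14, 3.14, 3.14].

## Interface

Orientations are given as a unit quaternion [w, x, y, z].
In Python, from plant import bot gives the robot as it stands.
- The arm moves only by the tool jog_arm, never from a script. Its argument "commands" is a list of rows, each an object with "travel": the shift along the tool's x, y, z in a scale on which 1.0 is 100 cm, a list of three; "spin": the turn about the tool's z in fractions of the full range, 1 being 90 degrees; "hand": the opening, from 0 (shut) to 1 (fully open). A call has 1 to 20 rows; each row is the pose to reach, as a shift and turn from the pose commanded when the call began, along the tool's axes at that moment; what a row does not reach only later rows make up. A row lasts 1/8 s, in which the tool goes at most 62.5 mm and 10.7 degrees, less where a joint would pass 70% of its speed; a pose out of reach is approached as far as the arm can. Shift and turn numbers lie between -1 and 1, and a call with a number outside is refused. A call with a gripper value outside its range is refused whole. The fingers move at their own pace and stop on an object; "grip_force" is the grip in N (left out, the last holds). Time passes only in rows, so rows that repeat a pose let the fingers close. It gives the time, the measured TCP pose, the force, the opening and the grip force at its end, in the units of the state.
- bot.get_obs(): the state, without advancing time (a new reading comes with each control period).
- bot.snapshot(name): name is "scene" or "side" or "wrist"; returns a dict with "image" (480x640x3 uint8, red, green, blue), "z_map" (480x640 float32, m along the optical axis (not along the pixel's ray), 0 where there is no reading), "K" (3x3 intrinsics, pixels), "k1" (the pictures are not rectified: a ray, as slopes to the right and down, at radius r is drawn at 1 + k1 r^2 times it, then the intrinsics apply), "T" (4x4, takes a point from camera to world coordinates). Camera axes: x right, y down, z forward; pixel columns grow to the right and rows downward; lengths in m; the calibration is good to about 2 mm. A picture is of the moment at which its call begins.
- bot.job_done(): hands the job in; it is judged then, once.
Trained networks look in a picture, given as the dict that the camera call returned (one of the last four; its "shot" number tells which), for a name from the list of things; names that differ only in an ending like _2 or _b are one class to them, and where a whole thing is asked for, a point or a joint stands for the part that bears it (a point fixed in the world has none). Each returns a list of dicts, best first, with "conf" (0 to 1); they miss things now and then, are a little off and sometimes report something else, mostly with a low value. They report only what shows in the picture. A call takes as long as a camera call.
- bot.recognise(picture, target): "box" ([left, top, width, height] as shares, 0 to 1, of the picture: columns of its width, rows of its height, round what is visible of it).
- bot.landmark_of(picture, target): "position" ([row, column] as shares, 0 to 1, of the picture: columns of its width, rows of its height: a listed point, or the origin of a listed thing).
The state is a dict: "time_s": time; "qpos": joint angles; "joint_vel": joint speeds; "joint_torque": joint torques, N m; "eef_pos": TCP position; "eef_rot": TCP orientation; "force": force on the tool from outside, world axes, zero at the start; "torque": the same for the moment, N m; "opening": opening from 0.0 (shut) to 1.0 (fully open); "grip_force": force on a finger pad.
Only numpy, scipy, OpenCV 4.12 (cv2) and the standard library are available. Lean on these libraries where they do the work, as an engineer would, in place of code of your own. Each camera call takes 0.05 s, during which the arm holds its last target. There are 200 camera calls.

## Task

Clear the slotted plate: take the stack down piece by piece from the top and set each piece flat in the wooden board whose recess has its outline - the grooved bar in the oblong one, the round puck in the round one, the square steel block in the large square one. Then slide the T-slot stop along the slot and out at its open end, and stand it upright in the small square recess. Set things down rather than dropping them, and leave the little white jar where it is.

Things in the scene. Friction and masses are not known exactly. Their poses are not given: they have to be found in the camera images.
- swage: Grooved bar (swage block) of dark steel, about 0.27 kg, 64 mm long (x) x 26 mm wide (y) x 24 mm high, with cross grooves 6 mm deep in its top; lies on the puck. Goes into tray_long. Origin: centre of the underside; x along its length, z up.
- puck: Black rubber disc, about 0.06 kg, diameter 52 mm, 20 mm high; lies on the steel block, beneath the bar. Goes into tray_round. Origin: centre of the underside, z up.
- block: Square bench block of bright steel, about 0.62 kg, 60 x 60 mm, 22 mm high; lowest of the stack, on the plate across the slot, between the stop and the open end, its sides within 12 degrees of the plate's. Goes into tray_square. Origin: centre of the underside; x and y square to its sides, z up.
- stop: Dark steel T-slot stop, one rigid part, 0.24 kg: foot 34 (x) x 28 (y) x 7 mm high, neck 30 x 10 mm at 7 to 21 mm, head 30 (x) x 24 (y) mm at 21 to 53 mm, brass screw, diameter 18 mm, on top to 61 mm. Foot in the plate's slot: slides freely if raised 1-2 mm, binds if pressed down. Goes upright into tray_small, any way round. Origin: centre of the foot's underside; x along the slot, z up.
- plate: Fixed grey-painted iron plate 170 (x) x 90 (y) x 24 mm high, T-slot along its middle (x): floor 6 mm above bench, 34 mm wide up to 17 mm, 16 mm gap above. Foot play: 4 mm up, 3 mm to either side. Closed at the -x end, open at +x (x = 85 mm, away from the robot); the stop is free to lift once its origin is past x = 102 mm. Origin: centre of underside, on the bench; z up.
- tray_long: Fixed oblong board of light wood, 96 (x) x 60 (y) mm and 10 mm high, with a 78 (x) x 40 (y) mm recess in the middle of its top, 6 mm deep (recess floor 4 mm above the bench). Home of the grooved bar. Origin: centre of the underside, on the bench; z up; x along the recess.
- tray_round: Fixed square board of light wood, 92 x 92 mm and 10 mm high, with a round 66 mm recess in the middle of its top, 6 mm deep (recess floor 4 mm above the bench). Home of the puck. Origin: centre of the underside, on the bench; z up; x and y square to its sides.
- tray_square: Fixed square board of light wood, 92 x 92 mm and 10 mm high, with a square 74 x 74 mm recess in the middle of its top, 6 mm deep (recess floor 4 mm above the bench). Home of the square steel block. Origin: centre of the underside, on the bench; z up; x and y square to the recess.
- tray_small: Fixed small square board of light wood, 64 x 64 mm and 10 mm high, with a square 46 x 46 mm recess in the middle of its top, 6 mm deep (recess floor 4 mm above the bench). Home of the stop. Origin: centre of the underside, on the bench; z up; x and y square to the recess.
- jar: Bystander: loose small white jar with a white lid, diameter 44 mm, 58 mm high, standing between the robot and the plate. Not to be moved. Origin: centre of the underside, z up.

How it is judged:
On the way, in this order (a step that is already met when the one before it is completed fails the run):
1. the swage block lies in the oblong recess (horizontal distance between swage and tray_long below 0.011 m and z of swage in the frame of tray_long below 0.0065 m and angle between swage's own z axis and vertical below 0.06 rad and linear speed of swage below 0.02 m/s), for 0.2 s.
2. the rubber puck lies in the round recess (horizontal distance between puck and tray_round below 0.01 m and z of puck in the frame of tray_round below 0.0065 m and angle between puck's own z axis and vertical below 0.06 rad and linear speed of puck below 0.02 m/s), for 0.2 s.
3. the steel bench block lies in the large square recess (horizontal distance between block and tray_square below 0.012 m and z of block in the frame of tray_square below 0.0065 m and angle between block's own z axis and vertical below 0.06 rad and linear speed of block below 0.02 m/s), for 0.2 s.
4. the stop has been slid along the slot to the open end (x of stop in the frame of plate above 0.07 m and z of stop in the frame of plate below 0.012 m), for 0.02 s.
5. the stop stands in the small square recess (horizontal distance between stop and tray_small below 0.014 m and z of stop in the frame of tray_small below 0.0065 m and angle between stop's own z axis and vertical below 0.06 rad and linear speed of stop below 0.02 m/s), for 0.2 s.
At the end, for the whole second after the job is handed in: Each piece is at rest on the floor of its own recess: bar in tray_long (centres within 11 mm), puck in tray_round (10 mm), square block in tray_square (12 mm), stop upright in tray_small (14 mm); undersides less than 2.5 mm above the recess floor, tilted less than 3.4 degrees (all of step 1 and all of step 2 and all of step 3 and all of step 5); the robot touches nothing.
It fails at once if the jar is moved more than 15 mm (distance of jar from where it was at the start of the episode above 0.015 m).
It fails at once if the grooved bar is dropped (flies faster than 0.6 m/s out of the fingers, a fall of about 18 mm) (linear speed of swage above 0.6 m/s and contact force between swage and the fingers below 0.2 N).
It fails at once if the puck is dropped (flies faster than 0.6 m/s out of the fingers, a fall of about 18 mm) (linear speed of puck above 0.6 m/s and contact force between puck and the fingers below 0.2 N).
It fails at once if the steel block is dropped (flies faster than 0.6 m/s out of the fingers, a fall of about 18 mm) (linear speed of block above 0.6 m/s and contact force between block and the fingers below 0.2 N).
It fails at once if the stop is dropped (flies faster than 0.6 m/s out of the fingers, a fall of about 18 mm) (linear speed of stop above 0.6 m/s and contact force between stop and the fingers below 0.2 N).
It also fails if it takes over 125 s, if anything falls off the work surface, if the arm or the gripper's body presses on something with over 40 N, if the wrist force passes 120 N, or if a joint passes its speed limit or range.

## Working session

There is one attempt and no reset: what is moved stays moved. The work goes in short steps, Python scripts to look and compute and a tool call to move; the robot and the scene stay as the last step left them, time stands still between calls to the robot, and variables do not carry over. Pictures are saved under pics/ and viewed, at most 14 in all, crops included, and the job is handed in when it is done.

Besides the shell and the picture viewer there is one more tool, called after "Call:" in YAML: its name, and indented under it one key for each argument. jog_arm: Moves the arm, as the interface text tells. Its arguments: {"type":"object","properties":{"commands":{"type":"array","items":{"type":"object","properties":{"travel":{"type":"array","items":{"type":"number"}},"spin":{"type":"number"},"hand":{"type":"number"}}}},"grip_force":{"type":"number"}},"required":["commands"]}

```bash
mkdir -p pics; cat > h.py <<'E'
import numpy as np, cv2
from plant import bot
def snap(n,save=None):
    p=bot.snapshot(n)
    if save: cv2.imwrite('pics/'+save+'.png',p['image'][:,:,::-1])
    return p
def rays(p,uv):
    uv=np.atleast_2d(uv).astype(float);K=np.array(p['K'])
    d=np.c_[(uv[:,0]-K[0,2])/K[0,0],(uv[:,1]-K[1,2])/K[1,1]]
    s=d.copy()
    for _ in range(20): s=d/(1+p['k1']*(s**2).sum(1,keepdims=True))
    return np.c_[s,np.ones(len(s))]
def at_z(p,uv,z):
    T=np.array(p['T']);r=rays(p,uv)@T[:3,:3].T
    return T[:3,3]+r*((z-T[2,3])/r[:,2])[:,None]
def cloud(p):
    v,u=np.mgrid[0:480,0:640];uv=np.c_[u.ravel(),v.ravel()]
    T=np.array(p['T']);z=p['z_map'].ravel()
    P=(rays(p,uv)*z[:,None])@T[:3,:3].T+T[:3,3]
    P[z==0]=np.nan
    return P.reshape(480,640,3)
E
python3 - <<'E'
from h import *
o=bot.get_obs();print({k:np.round(v,3) for k,v in o.items()})
for n in ['scene','side','wrist']:
    p=snap(n,n+'0');C=cloud(p)
    print(n,np.round(p['T'],3).tolist(),np.round(p['K'],1).tolist(),p['k1'])
    for t in ['swage','puck','block','stop','plate','tray_long','tray_round','tray_square','tray_small','jar']:
        l=bot.landmark_of(p,t)[:1];b=bot.recognise(p,t)[:1]
        s=t
        for e in l:
            v,u=e['position'][0]*480,e['position'][1]*640
            s+=f" L{e['conf']:.2f} ({u:.0f},{v:.0f}) z0:{np.round(at_z(p,[u,v],0.0)[0],3)} "
            if 0<=u<640 and 0<=v<480: s+=f" d:{np.round(C[int(v),int(u)],3)}"
        for e in b: s+=f" B{e['conf']:.2f} {np.round(np.array(e['box'])*[640,480,640,480])}"
        print(s)
E
```

```text
{'time_s': np.float64(0.0), 'qpos': array([ 1.226,  0.124,  1.652, -0.   ,  1.368, -0.083]), 'joint_vel': array([-0.001,  0.001,  0.001,  0.   , -0.001,  0.   ]), 'joint_torque': array([ 1.0000e-03, -4.1759e+01, -3.5994e+01,  7.8000e-02,  4.9000e-02,
       -0.0000e+00]), 'eef_pos': array([0.168, 0.627, 0.238]), 'eef_rot': array([-0.   ,  0.131,  0.991, -0.001]), 'force': array([ 0.031, -0.277, -0.215]), 'torque': array([-0.048,  0.012,  0.026]), 'grip_force': np.float64(0.0), 'opening': np.float64(1.0)}
scene [[0.358, 0.593, -0.721, 1.046], [0.934, -0.222, 0.282, -0.213], [0.007, -0.774, -0.633, 0.576], [0.0, 0.0, 0.0, 1.0]] [[440.1, 0.0, 322.4], [0.0, 440.1, 236.1], [0.0, 0.0, 1.0]] -0.019534678813867938
swage L0.69 (340,274) z0:[0.506 0.034 0.   ]  d:[ 0.582 -0.003  0.084] B0.93 [333. 252.  22.  36.]
puck L0.60 (338,284) z0:[0.529 0.021 0.   ]  d:[ 0.603 -0.013  0.084] B0.91 [326. 268.  34.  29.]
block L0.84 (343,296) z0:[0.559 0.017 0.   ]  d:[ 0.6   -0.004  0.05 ] B0.82 [321. 277.  45.  32.]
stop L0.59 (314,268) z0:[ 0.473 -0.005  0.   ]  d:[ 0.506 -0.017  0.034] B0.98 [307. 245
[... 1298 characters left out ...]
  63.  33.]
tray_round L0.90 (297,388) z0:[ 0.436 -0.266  0.   ]  d:[ 0.434 -0.267  0.003] B0.55 [267. 364.  62.  50.]
tray_square L0.72 (359,210) z0:[0.604 0.232 0.   ]  d:[0.603 0.232 0.002] B0.64 [335. 190.  53.  31.]
tray_small L0.83 (281,198) z0:[0.416 0.287 0.   ]  d:[0.415 0.279 0.006] B0.81 [268. 189.  29.  21.]
jar L0.71 (252,304) z0:[ 0.353 -0.067 -0.   ]  d:[ 0.353 -0.086  0.021] B0.78 [242. 278.  26.  35.]
wrist [[0.258, 0.939, 0.227, 0.105], [0.966, -0.251, -0.06, 0.644], [0.001, 0.235, -0.972, 0.383], [0.0, 0.0, 0.0, 1.0]] [[336.9, 0.0, 322.9], [0.0, 336.9, 240.0], [0.0, 0.0, 1.0]] -0.007322151243167781
swage
puck
block
stop
plate
tray_long
tray_round
tray_square
tray_small
jar
```

View pics/scene0.png

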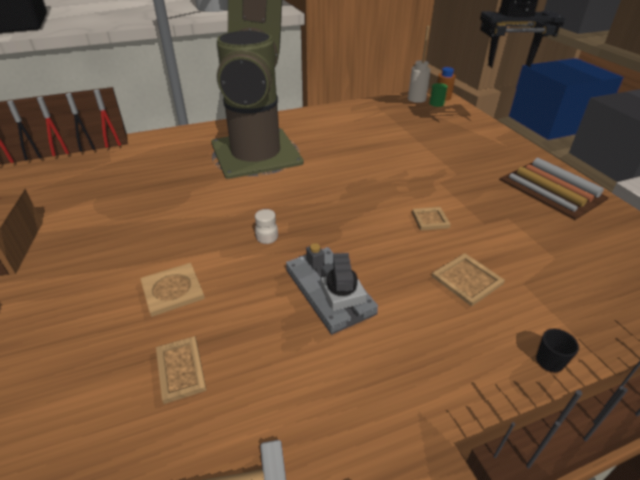

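View pics/side0.png

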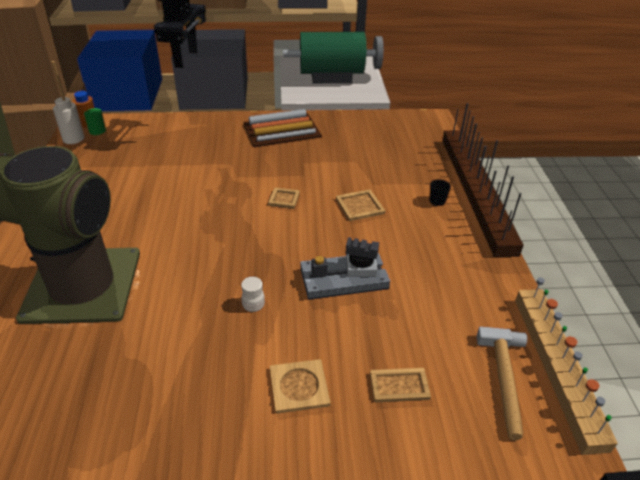

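Units first: shifts go in shares of 100 cm and turns go in shares of 90 degrees. So -51 cm is -0.51, -6 cm is -0.06, -15 degrees is -0.1667.

Call:
jog_arm:
  commands:
    - {"travel": [-0.51,-0.51,-0.06],"spin": -0.1667,"hand": 1}
    - {"travel": [-0.51,-0.51,-0.06],"spin": -0.1667,"hand": 1}
    - {"travel": [-0.51,-0.51,-0.06],"spin": -0.1667,"hand": 1}
    - {"travel": [-0.51,-0.51,-0.06],"spin": -0.1667,"hand": 1}
    - {"travel": [-0.51,-0.51,-0.06],"spin": -0.1667,"hand": 1}
    - {"travel": [-0.51,-0.51,-0.06],"spin": -0.1667,"hand": 1}
    - {"travel": [-0.51,-0.51,-0.06],"spin": -0.1667,"hand": 1}
    - {"travel": [-0.51,-0.51,-0.06],"spin": -0.1667,"hand": 1}
    - {"travel": [-0.51,-0.51,-0.06],"spin": -0.1667,"hand": 1}
    - {"travel": [-0.51,-0.51,-0.06],"spin": -0.1667,"hand": 1}
    - {"travel": [-0.51,-0.51,-0.06],"spin": -0.1667,"hand": 1}
    - {"travel": [-0.51,-0.51,-0.06],"spin": -0.1667,"hand": 1}
    - {"travel": [-0.51,-0.51,-0.06],"spin": -0.1667,"hand": 1}
    - {"travel": [-0.51,-0.51,-0.06],"spin": -0.1667,"hand": 1}
    - {"travel": [-0.51,-0.51,-0.06],"spin": -0.1667,"hand": 1}
    - {"travel": [-0.51,-0.51,-0.06],"spin": -0.1667,"hand": 1}
    - {"travel": [-0.51,-0.51,-0.06],"spin": -0.1667,"hand": 1}

```text
time_s: 5.28
eef_pos: [0.5287, 0.0039, 0.2998]
eef_rot: [0.0, -0.001, 1.0, 0.0]
force: [0.1, 0.6, -0.0]
opening: 1.003
grip_force: 0.0
```

```bash
cat > look.py <<'E'
from h import *
import sys
o=bot.get_obs();print(o['time_s'],np.round(o['eef_pos'],4),np.round(o['eef_rot'],4),np.round(o['qpos'],2))
p=snap('wrist',sys.argv[1]);C=cloud(p);np.savez('last.npz',C=C,im=p['image'],K=p['K'],T=p['T'],k1=p['k1'])
for t in sys.argv[2:]:
    l=bot.landmark_of(p,t)[:1];b=bot.recognise(p,t)[:1];s=t
    for e in l:
        v,u=e['position'][0]*480,e['position'][1]*640
        s+=f" L{e['conf']:.2f} ({u:.0f},{v:.0f}) z0:{np.round(at_z(p,[u,v],0.004)[0],3)} "
        if 0<=u<640 and 0<=v<480: s+=f" d:{np.round(C[int(v),int(u)],3)}"
    for e in b: s+=f" B{e['conf']:.2f} {np.round(np.array(e['box'])*[640,480,640,480])}"
    print(s)
E
python3 look.py w1 swage puck block stop plate tray_long tray_round tray_square tray_small jar
```

```text
5.275 [0.5287 0.0039 0.2998] [ 1.e-04 -6.e-04  1.e+00  0.e+00] [-0.09 -0.18  1.85  0.    1.47 -1.67]
swage L0.76 (325,257) z0:[0.594 0.007 0.004]  d:[0.57  0.005 0.084] B0.73 [305. 230.  37.  61.]
puck L0.89 (320,254) z0:[0.589 0.    0.004]  d:[0.566 0.001 0.083] B0.60 [301. 236.  45.  39.]
block B0.74 [303. 228.  49.  50.]
stop L0.55 (308,176) z0:[ 0.486 -0.015  0.004]  d:[ 0.482 -0.013  0.065] B0.88 [296. 164.  24.  32.]
plate L0.68 (316,219) z0:[ 0.541 -0.005  0.004]  d:[ 0.54  -0.005  0.005] B0.73 [271. 150.  89. 137.]
tray_long L0.96 (127,267) z0:[ 0.609 -0.265  0.004]  d:[ 0.609 -0.267  0.003] B0.88 [ 94. 234.  49.  38.]
tray_round L0.86 (113,139) z0:[ 0.44  -0.26   0.004]  d:[ 0.439 -0.262  0.002] B0.67 [62. 98. 88. 79.]
tray_square L0.83 (497,264) z0:[0.604 0.243 0.004]  d:[0.604 0.243 0.002] B0.56 [461. 225.  80.  76.]
tray_small L0.74 (539,124) z0:[0.42  0.272 0.004]  d:[0.42  0.272 0.003] B0.75 [511.  89.  71.  73.]
jar L0.64 (268,66) z0:[ 0.356 -0.063  0.004]  d:[ 0.368 -0.056  0.056] B0.79 [237.  32.  45.  53.]
```

View pics/w1.png

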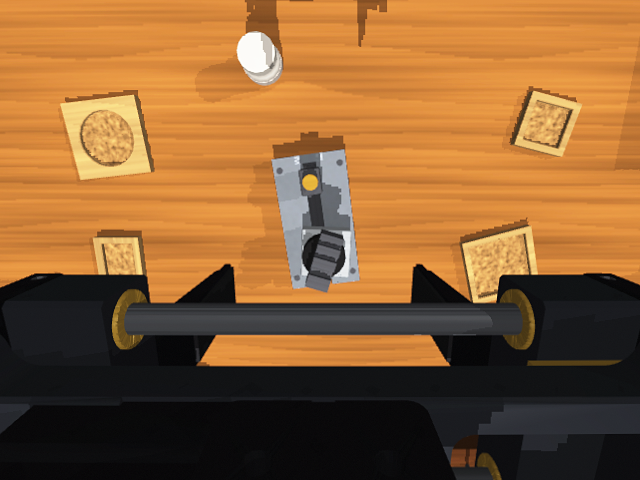

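Scaled: -9 cm is -0.09, -5 cm is -0.05.

Call:
jog_arm:
  commands:
    - {"travel": [-0.05,0,0],"spin": 0,"hand": 1}
    - {"travel": [-0.09,0,0],"spin": 0,"hand": 1}
    - {"travel": [-0.09,0,0],"spin": 0,"hand": 1}
    - {"travel": [-0.09,0,0],"spin": 0,"hand": 1}

```text
time_s: 6.82
eef_pos: [0.6185, 0.0033, 0.2993]
eef_rot: [-0.001, -0.0, 1.0, 0.0]
force: [-0.4, 1.5, -0.0]
opening: 1.0
grip_force: 0.0
```

```bash
cat > meas.py <<'E'
from h import *
import sys
d=np.load('last.npz');C=d['C']
X,Y,Z=C[...,0],C[...,1],C[...,2]
def rect(name,x,y,r,z0,z1):
    m=(np.hypot(X-x,Y-y)<r)&(Z>z0)&(Z<z1)
    m=cv2.morphologyEx(m.astype(np.uint8),cv2.MORPH_OPEN,np.ones((2,2)))
    n,l,s,_=cv2.connectedComponentsWithStats(m)
    if n<2: print(name,'none');return
    m=l==1+np.argmax(s[1:,4])
    P=C[m];q=(P[:,:2]*1000).astype(np.float32)
    R=cv2.minAreaRect(q)
    print(name,len(P),'c',np.round(R[0],1),'size',np.round(R[1],1),'ang',round(R[2],1),'z med',np.round(np.median(P[:,2])*1000,1),'mean',np.round(q.mean(0),1))
E
python3 look.py w2 tray_long tray_square swage puck block stop plate
python3 - <<'E'
from meas import *
rect('long',.61,-.267,.065,.006,.014)
rect('round',.438,-.263,.08,.006,.014)
rect('square',.604,.243,.08,.006,.014)
rect('small',.424,.274,.055,.006,.014)
rect('plate',.55,-.003,.13,.018,.030)
rect('blocktop',.57,0,.06,.040,.050)
rect('pucktop',.57,0,.06,.060,.070)
rect('swagetop',.57,0,.06,.085,.095)
rect('swagewhole',.57,0,.06,.072,.095)
rect('stophead',.482,-.013,.03,.052,.063)
rect('stopall',.482,-.013,.03,.052,.075)
E
```

```text
6.825 [0.6185 0.0033 0.2993] [-5.e-04 -0.e+00  1.e+00  0.e+00] [-0.08  0.03  1.65 -0.    1.46 -1.65]
tray_long L0.72 (115,199) z0:[ 0.605 -0.268  0.004]  d:[ 0.605 -0.269  0.003] B0.59 [ 83. 164.  59.  75.]
tray_square L0.78 (505,198) z0:[0.602 0.241 0.004]  d:[0.601 0.24  0.003] B0.65 [471. 155.  81.  88.]
swage L0.76 (324,179) z0:[0.578 0.004 0.004]  d:[0.573 0.003 0.09 ] B0.69 [305. 148.  40.  65.]
puck L0.97 (322,180) z0:[0.58  0.002 0.004]  d:[0.575 0.002 0.09 ]
block L0.63 (311,104) z0:[ 0.489 -0.012  0.004]  d:[ 0.497 -0.011  0.065] B0.74 [298. 151.  58.  56.]
stop L0.81 (309,104) z0:[ 0.488 -0.015  0.004]  d:[ 0.496 -0.013  0.067] B0.74 [293.  81.  29.  42.]
plate L0.67 (320,153) z0:[ 0.546 -0.001  0.004]  d:[0.547 0.    0.089] B0.78 [270.  70.  94. 152.]
long 1597 c [ 619.5 -270. ] size [64.9 97.6] ang 82.9 z med nan mean [nan nan]
round 4062 c [ 439.6 -265.3] size [92.2 90.7] ang 6.8 z med nan mean [nan nan]
square 1843 c [607.4 250.3] size [ 96.8 100.8] ang 15.6 z med nan mean [nan nan]
small 1704 c [420.  283.7] size [72.9 69. ] ang 76.1 z med nan mean [nan nan]
plate 6671 c [542.8  -1.9] size [178.3  92.6] ang 7.8 z med nan mean [nan nan]
blocktop 438 c [581.5  30.5] size [18.3 63.4] ang 72.8 z med nan mean [nan nan]
pucktop 325 c [570.7 -13.6] size [11.3 40.6] ang 68.1 z med nan mean [nan nan]
swagetop 354 c [606.4  -0.9] size [31.2 27.9] ang 73.0 z med 88.4 mean [600.4  -1.6]
swagewhole 1523 c [nan nan] size [0. 0.] ang 0.0 z med nan mean [nan nan]
stophead 428 c [487.  -10.6] size [34.8 24.6] ang 8.0 z med nan mean [nan nan]
stopall 671 c [487.  -10.6] size [34.8 24.6] ang 8.0 z med nan mean [nan nan]
```

View pics/w2.png

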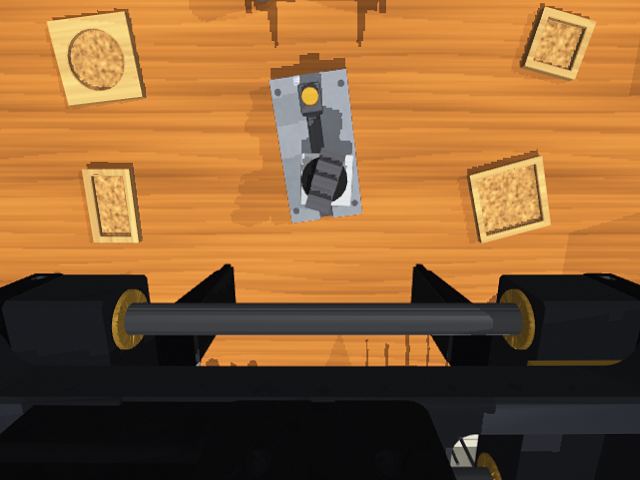

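```bash
cat >> h.py <<'E'
def ortho(d,cx,cy,z,half,s):
    """top-down view: rows +x down.. row grows with +x, col grows with +y; s px/mm; centre (cx,cy) m"""
    n=int(2*half*s*1000);g=(np.arange(n)-n/2)/s/1000
    gx,gy=np.meshgrid(g+cx,g+cy,indexing='ij')
    T=np.linalg.inv(d['T']);P=np.stack([gx,gy,np.full_like(gx,z),np.ones_like(gx)],-1)@T.T
    a=P[...,:2]/P[...,2:3];a=a*(1+d['k1']*(a**2).sum(-1,keepdims=True));K=d['K']
    return cv2.remap(d['im'],(a[...,0]*K[0,0]+K[0,2]).astype(np.float32),(a[...,1]*K[1,1]+K[1,2]).astype(np.float32),cv2.INTER_LINEAR)[:,:,::-1].copy()
E
sed -i 's/l==1+np.argmax(s\[1:,4\])/(l==1+np.argmax(s[1:,4]))\&~np.isnan(Z)/' meas.py
python3 - <<'E'
from meas import *
from h import ortho
L={'round':(.438,-.264),'small':(.422,.276),'long':(.608,-.268),'square':(.604,.243)}
t={}
for k,(x,y) in L.items():
    o=ortho(d,x,y,.010,.065,2);t[k]=o
    hsv=cv2.cvtColor(o,cv2.COLOR_BGR2HSV)
    print(k,'border bench hsv',hsv[4,130],'frame?',[hsv[130+i,130].tolist() for i in(-88,-82,-60,60,82,88)])
    cv2.drawMarker(o,(130,130),(255,0,0),0,20,1)
    cv2.putText(o,k,(5,15),0,.5,(0,0,0),1)
m=np.vstack([np.hstack([t['round'],t['small']]),np.hstack([t['long'],t['square']])])
o=ortho(d,.575,.002,.089,.043,3);cv2.drawMarker(o,(129,129),(0,0,255),0,20,1)
o2=ortho(d,.487,-.012,.055,.043,3);cv2.drawMarker(o2,(129,129),(0,0,255),0,20,1)
r=np.vstack([o,o2]);r=np.pad(r,((0,520-r.shape[0]),(0,0),(0,0)))
cv2.imwrite('pics/m1.png',np.hstack([m,r]))
rect('round',.438,-.263,.08,.007,.014)
rect('small',.424,.274,.055,.007,.014)
rect('long',.61,-.267,.065,.007,.014)
rect('square',.604,.243,.08,.007,.014)
rect('plate',.55,-.003,.13,.021,.028)
rect('block',.57,0,.06,.040,.052)
rect('swage',.57,0,.06,.076,.095)
rect('stophead',.487,-.013,.03,.055,.063)
E
```

```text
round border bench hsv [0 0 0] frame? [[20, 125, 245], [19, 129, 235], [17, 143, 187], [17, 150, 229], [21, 120, 246], [21, 123, 244]]
small border bench hsv [0 0 0] frame? [[15, 182, 229], [15, 181, 232], [20, 125, 240], [20, 123, 242], [14, 186, 206], [15, 184, 220]]
long border bench hsv [ 15 185 221] frame? [[14, 179, 135], [20, 128, 238], [17, 148, 225], [16, 150, 209], [15, 156, 141], [17, 142, 163]]
square border bench hsv [ 15 186 211] frame? [[21, 123, 244], [20, 126, 237], [16, 152, 201], [17, 147, 229], [18, 136, 215], [21, 121, 245]]
round 3746 c [ 439.6 -265.6] size [91.7 93.6] ang 5.8 z med 8.4 mean [ 438.5 -264.8]
small 1580 c [420.2 284.5] size [73.3 68.5] ang 76.5 z med 8.7 mean [421.  281.3]
long 1414 c [ 615.5 -273.4] size [63.8 96.9] ang 89.9 z med 8.3 mean [ 611.8 -272. ]
square 1708 c [607.4 250.6] size [ 96.9 100.3] ang 15.9 z med 8.7 mean [603.4 248.8]
plate 6506 c [542.9  -2.2] size [178.7  93.7] ang 7.5 z med 22.7 mean [527.5  -7.1]
block 434 c [580.4  26.9] size [24.6 61.2] ang 88.2 z med 44.2 mean [583.   31.2]
swage 1520 c [583.1   5.3] size [30.8 76.4] ang 75.1 z med 87.9 mean [576.4   5.5]
stophead 423 c [486.9 -10.6] size [34.7 24.6] ang 8.0 z med 57.5 mean [490.8 -10.3]
```

View pics/m1.png

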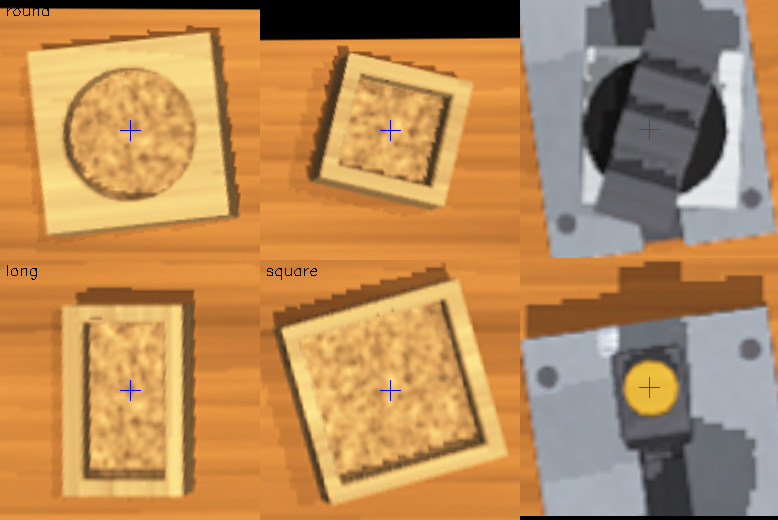

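Scaled: 20.5 cm is 0.205, 4.3 cm is 0.043, 15 degrees is 0.1667.

Call:
jog_arm:
  commands:
    - {"travel": [0.043,0.002,0.05],"spin": 0.1111,"hand": 0.7}
    - {"travel": [0.043,0.002,0.11],"spin": 0.1667,"hand": 0.7}
    - {"travel": [0.043,0.002,0.16],"spin": 0.1667,"hand": 0.7}
    - {"travel": [0.043,0.002,0.185],"spin": 0.1667,"hand": 0.7}
    - {"travel": [0.043,0.002,0.2],"spin": 0.1667,"hand": 0.7}
    - {"travel": [0.043,0.002,0.205],"spin": 0.1667,"hand": 0.7}
    - {"travel": [0.043,0.002,0.205],"spin": 0.1667,"hand": 0.7}
    - {"travel": [0.043,0.002,0.205],"spin": 0.1667,"hand": 0.7}
  grip_force: 20

```text
time_s: 8.57
eef_pos: [0.5769, 0.0051, 0.0962]
eef_rot: [0.001, 0.131, 0.991, 0.0]
force: [-0.0, -0.1, 0.2]
opening: 0.696
grip_force: 0.0
```

```bash
python3 -c "
from h import *
p=snap('wrist');q=snap('scene')
cv2.imwrite('pics/g1.png',np.hstack([p['image'][150:480,150:500,::-1],cv2.resize(q['image'][200:340,270:400,::-1],None,fx=3,fy=3)[:330]]))"
```

```text
(no output)
```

View pics/g1.png

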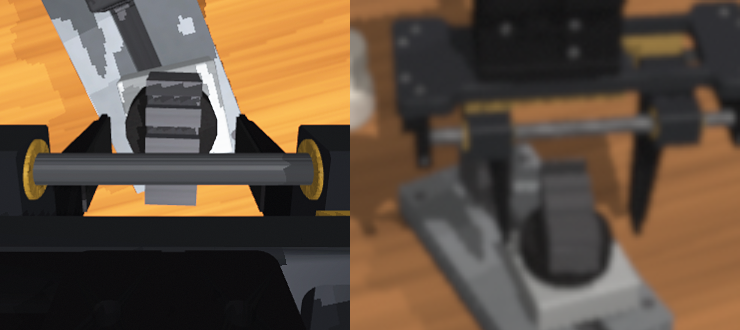

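Scaled: -7 cm is -0.07, -3 cm is -0.03.

Call:
jog_arm:
  commands:
    - {"travel": [0,0,0.002],"spin": 0,"hand": 0.4}
    - {"travel": [0,0,0.002],"spin": 0,"hand": 0.2}
    - {"travel": [0,0,0.002],"spin": 0,"hand": 0.1}
    - {"travel": [0,0,0.002],"spin": 0,"hand": 0.1}
    - {"travel": [0,0,0.002],"spin": 0,"hand": 0.1}
    - {"travel": [0,0,0.002],"spin": 0,"hand": 0.1}
    - {"travel": [0,0,-0.008],"spin": 0,"hand": 0.1}
    - {"travel": [0,0,-0.03],"spin": 0,"hand": 0.1}
    - {"travel": [0,0,-0.07],"spin": 0,"hand": 0.1}
    - {"travel": [0,0,-0.07],"spin": 0,"hand": 0.1}
  grip_force: 22

```text
time_s: 9.93
eef_pos: [0.5783, 0.005, 0.1689]
eef_rot: [0.004, 0.131, 0.991, 0.0]
force: [0.3, 0.8, -3.6]
opening: 0.274
grip_force: 21.8
```

```bash
python3 look.py w3 swage puck
```

```text
9.925 [0.5783 0.005  0.1689] [4.000e-03 1.305e-01 9.914e-01 2.000e-04] [-0.08  0.02  1.88  0.    1.23 -1.39]
swage L0.86 (325,281) z0:[ 0.629 -0.007  0.004]  d:[0.571 0.007 0.159] B0.73 [295. 224.  56. 135.]
puck L0.64 (322,237) z0:[0.586 0.002 0.004]  d:[0.548 0.012 0.164] B0.58 [289. 208.  64.  51.]
```

View pics/w3.png

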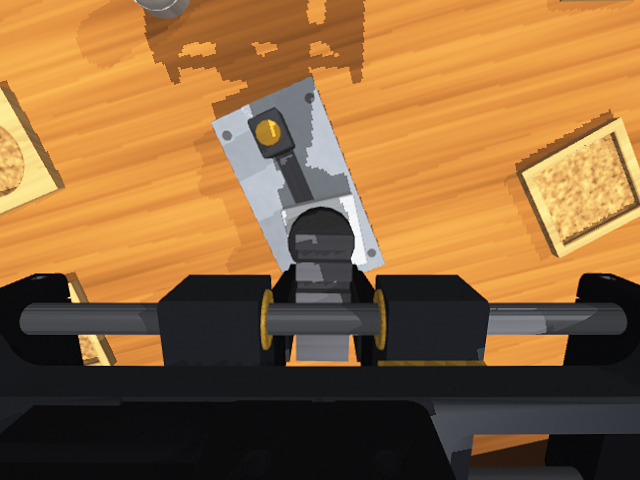

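Scaled: -25.8 cm is -0.258, -18 cm is -0.18, -15 degrees is -0.1667.

Call:
jog_arm:
  commands:
    - {"travel": [-0.02,-0.05,0],"spin": -0.0444,"hand": 0.1}
    - {"travel": [-0.05,-0.12,0],"spin": -0.1111,"hand": 0.1}
    - {"travel": [-0.08,-0.18,0],"spin": -0.1667,"hand": 0.1}
    - {"travel": [-0.106,-0.258,0],"spin": -0.1667,"hand": 0.1}
    - {"travel": [-0.106,-0.258,0],"spin": -0.1667,"hand": 0.1}
    - {"travel": [-0.106,-0.258,0.04],"spin": -0.1667,"hand": 0.1}
    - {"travel": [-0.106,-0.258,0.08],"spin": -0.1667,"hand": 0.1}
    - {"travel": [-0.106,-0.258,0.11],"spin": -0.1667,"hand": 0.1}
    - {"travel": [-0.106,-0.258,0.12],"spin": -0.1667,"hand": 0.1}
    - {"travel": [-0.106,-0.258,0.12],"spin": -0.1667,"hand": 0.1}
    - {"travel": [-0.106,-0.258,0.12],"spin": -0.1667,"hand": 0.1}

```text
time_s: 11.55
eef_pos: [0.6126, -0.2719, 0.0464]
eef_rot: [0.001, -0.0, 1.0, -0.001]
force: [-0.4, 0.1, -2.5]
opening: 0.271
grip_force: 21.8
```

```bash
python3 look.py w4 swage tray_long; python3 - <<'E'
from h import *
d=np.load('last.npz');o=bot.get_obs();e=o['eef_pos']
a=cv2.resize(d['im'][150:400,200:440,::-1],None,fx=1.6,fy=1.6)
b=ortho(d,e[0],e[1],.010,.065,3);cv2.drawMarker(b,(195,195),(0,0,255),0,20,1)
s=bot.snapshot('side');c=cv2.resize(s['image'][330:420,350:460,::-1],None,fx=3,fy=3)
print(a.shape,b.shape,c.shape)
H=400;f=lambda i:np.pad(i[:H],((0,H-min(H,i.shape[0])),(0,0),(0,0)))
cv2.imwrite('pics/g2.png',np.hstack([f(b),f(c)]))
E
```

```text
11.55 [ 0.6126 -0.2719  0.0464] [ 1.2e-03 -1.0e-04  1.0e+00 -7.0e-04] [-0.5   0.34  1.74 -0.    1.06 -2.07]
swage L0.57 (323,281) z0:[ 0.617 -0.272  0.004]  d:[ 0.605 -0.272  0.037] B0.87 [297. 224.  56. 136.]
tray_long B0.60 [265. 190. 111. 162.]
(400, 384, 3) (390, 390, 3) (270, 330, 3)
```

View pics/g2.png

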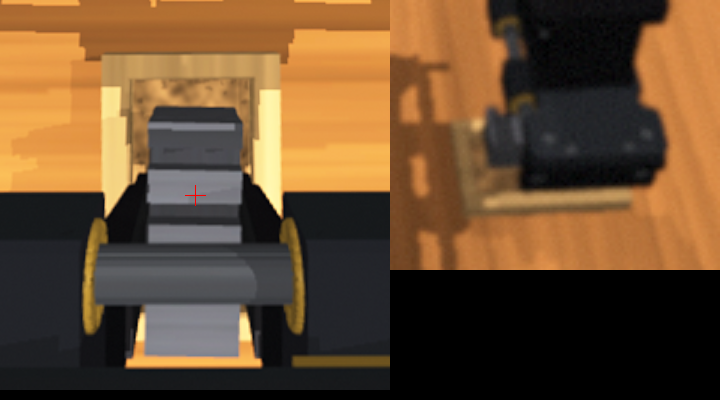

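Scaled: 1.2 cm is 0.012, 1.1 cm is 0.011.

Call:
jog_arm:
  commands:
    - {"travel": [0,0,0.005],"spin": 0,"hand": 0.1}
    - {"travel": [0,0,0.008],"spin": 0,"hand": 0.1}
    - {"travel": [0,0,0.011],"spin": 0,"hand": 0.1}
    - {"travel": [0,0,0.012],"spin": 0,"hand": 0.1}
    - {"travel": [0,0,0.012],"spin": 0,"hand": 0.1}

```text
time_s: 12.48
eef_pos: [0.6115, -0.2714, 0.0325]
eef_rot: [-0.0, -0.0, 1.0, 0.0]
force: [-0.5, -0.5, -2.8]
opening: 0.271
grip_force: 21.8
```

Scaled: 0.2 cm is 0.002, 0.1 cm is 0.001.

Call:
jog_arm:
  commands:
    - {"travel": [0,0,0.001],"spin": 0,"hand": 0.1}
    - {"travel": [0,0,0.002],"spin": 0,"hand": 0.1}
    - {"travel": [0,0,0.002],"spin": 0,"hand": 0.1}

```text
time_s: 12.85
eef_pos: [0.6115, -0.2715, 0.0307]
eef_rot: [0.0, -0.0, 1.0, -0.0]
force: [0.3, 0.3, -2.7]
opening: 0.274
grip_force: 21.8
```

Call:
jog_arm:
  commands:
    - {"travel": [0,0,0.001],"spin": 0,"hand": 0.1}
    - {"travel": [0,0,0.002],"spin": 0,"hand": 0.1}
    - {"travel": [0,0,0.002],"spin": 0,"hand": 0.1}

```text
time_s: 13.22
eef_pos: [0.6118, -0.2716, 0.0306]
eef_rot: [-0.0, -0.0, 1.0, -0.0]
force: [-4.1, 1.2, 6.9]
opening: 0.276
grip_force: 21.8
```

Scaled: -14 cm is -0.14, -8 cm is -0.08.

Call:
jog_arm:
  commands:
    - {"travel": [0,0,-0.001],"spin": 0,"hand": 0.3}
    - {"travel": [0,0,-0.001],"spin": 0,"hand": 0.36}
    - {"travel": [0,0,-0.001],"spin": 0,"hand": 0.36}
    - {"travel": [0,0,-0.01],"spin": 0,"hand": 0.4}
    - {"travel": [0,0,-0.03],"spin": 0,"hand": 0.6}
    - {"travel": [0,0,-0.08],"spin": 0,"hand": 0.8}
    - {"travel": [0,0,-0.14],"spin": 0,"hand": 0.8}
    - {"travel": [0,0,-0.14],"spin": 0,"hand": 0.8}

```text
time_s: 14.22
eef_pos: [0.6153, -0.2727, 0.1776]
eef_rot: [0.006, -0.0, 1.0, -0.003]
force: [-0.0, -0.6, -0.6]
opening: 0.762
grip_force: 0.0
```

```bash
python3 look.py w5 swage tray_long puck block plate; python3 - <<'E'
from h import *
d=np.load('last.npz')
a=ortho(d,.613,-.271,.010,.065,2.5);b=ortho(d,.575,.005,.066,.065,2.5)
for i in(a,b):cv2.drawMarker(i,(162,162),(0,0,255),0,20,1)
cv2.imwrite('pics/g3.png',np.hstack([a,b]))
E
```

```text
14.225 [ 0.6153 -0.2727  0.1776] [ 6.2e-03 -1.0e-04  1.0e+00 -2.7e-03] [-0.5   0.21  1.66  0.    1.26 -2.07]
swage L0.74 (324,222) z0:[ 0.612 -0.273  0.004]  d:[ 0.607 -0.273  0.025] B0.96 [312. 186.  28.  74.]
tray_long L0.92 (325,220) z0:[ 0.61  -0.272  0.004]  d:[ 0.606 -0.273  0.021] B0.88 [292. 173.  63. 102.]
puck B0.73 [632. 180.   8.  36.]
block B0.66 [602. 152.  38.  76.]
plate L0.55 (621,149) z0:[ 0.543 -0.003  0.004]  d:[ 0.543 -0.02   0.023] B0.90 [565.  43.  75. 206.]
```

View pics/g3.png

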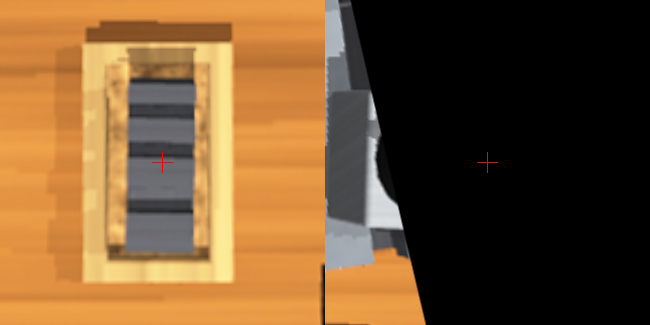

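Scaled: 27.6 cm is 0.276, 24 cm is 0.24.

Call:
jog_arm:
  commands:
    - {"travel": [0,0.06,-0.05],"spin": 0,"hand": 0.8}
    - {"travel": [0,0.12,-0.05],"spin": 0,"hand": 0.8}
    - {"travel": [0,0.18,-0.05],"spin": 0,"hand": 0.8}
    - {"travel": [0,0.24,-0.05],"spin": 0,"hand": 0.8}
    - {"travel": [0,0.276,-0.05],"spin": 0,"hand": 0.8}
    - {"travel": [0,0.276,-0.05],"spin": 0,"hand": 0.8}
    - {"travel": [0,0.276,-0.05],"spin": 0,"hand": 0.8}

```text
time_s: 15.65
eef_pos: [0.6115, 0.0042, 0.2186]
eef_rot: [-0.0, -0.0, 1.0, -0.0]
force: [-0.5, -0.7, 0.1]
opening: 0.796
grip_force: 0.0
```

```bash
python3 look.py w6 puck block stop plate; python3 - <<'E'
from meas import *
from h import ortho
b=ortho(d,.575,.002,.066,.05,4);c=ortho(d,.575,.002,.046,.05,4)
for nm,im,f in(('puck',b,lambda g:g<60),('block',c,lambda g:g>195)):
    g=cv2.cvtColor(im,cv2.COLOR_BGR2GRAY);m=f(g).astype(np.uint8)
    m=cv2.morphologyEx(m,cv2.MORPH_OPEN,np.ones((5,5)));cs,_=cv2.findContours(m,0,2)
    for k in sorted(cs,key=cv2.contourArea)[-3:]:
        (x,y),r=cv2.minEnclosingCircle(k);R=cv2.minAreaRect(k)
        print(nm,cv2.contourArea(k)/16,'circ xy',.575+(y-200)/4000,.002+(x-200)/4000,r/4,'rect',.575+(R[0][1]-200)/4000,.002+(R[0][0]-200)/4000,np.array(R[1])/4,R[2])
rect('pucktop',.57,0,.06,.055,.075)
rect('blocktop',.57,0,.06,.038,.052)
rect('plate',.55,-.003,.13,.021,.028)
rect('stophead',.487,-.013,.03,.048,.063)
cv2.imwrite('pics/g4.png',np.hstack([b,c]))
E
```

```text
15.65 [0.6115 0.0042 0.2186] [-1.e-04 -1.e-04  1.e+00 -2.e-04] [-0.08  0.05  1.76 -0.    1.33 -1.65]
puck L0.88 (324,195) z0:[0.584 0.005 0.004]  d:[0.577 0.005 0.064] B0.61 [293. 164.  61.  58.]
block B0.78 [292. 157.  71.  67.]
stop L0.60 (308,97) z0:[ 0.487 -0.011  0.004]  d:[ 0.497 -0.009  0.066] B0.57 [288.  68.  34.  52.]
plate L0.56 (316,156) z0:[ 0.544 -0.003  0.004]  d:[ 0.544 -0.003  0.004] B0.89 [256.  53. 115. 192.]
puck 264.90625 circ xy 0.5355 -0.0036249999999999998 12.976566314697266 rect 0.5355066461563109 -0.003674468994140625 [22.8433342  13.21710873] 82.34935760498047
puck 1915.21875 circ xy 0.5755405693054199 0.004173179626464844 25.16214942932129 rect 0.5754999999999999 0.004 [49.5 49.5] 90.0
block 12.625 circ xy 0.5498812503814697 -0.019999999999999997 2.678359270095825 rect 0.54975 -0.019749999999999997 [5. 3.] 90.0
block 139.9375 circ xy 0.59675 -0.012375 13.546818733215332 rect 0.6013066558837891 -0.01639906883239746 [27.09344864 13.56984425] 41.448265075683594
block 521.125 circ xy 0.577639793395996 0.023186767578125003 31.37544059753418 rect 0.5778131942749023 0.023700622558593752 [26.02976608 58.83961868] 3.012787342071533
pucktop 2641 c [577.8   5.8] size [54.8 51.7] ang 28.5 z med 64.5 mean [576.1   4.6]
blocktop 1103 c [581.6   8.3] size [62.1 66.5] ang 88.1 z med 44.4 mean [570.5  18.1]
plate 9980 c [543.   -2.9] size [180.4  95.1] ang 7.6 z med 22.7 mean [526.9  -7. ]
stophead 702 c [487.8 -10.7] size [33.1 24.6] ang 8.1 z med 57.5 mean [491.4 -10.4]
```

View pics/g4.png

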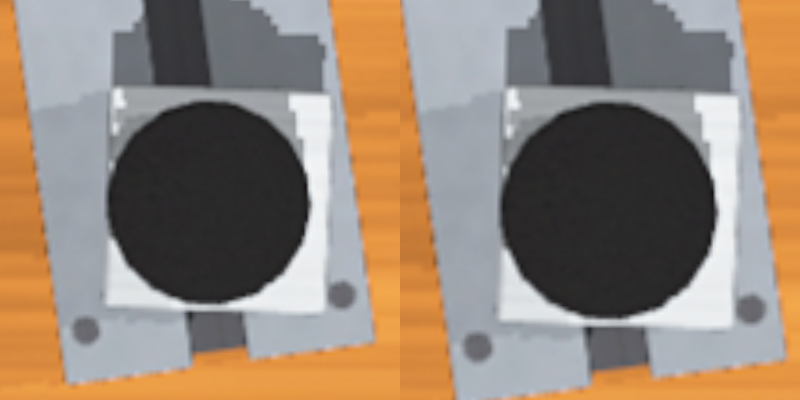

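Call:
jog_arm:
  commands:
    - {"travel": [0.036,0,0.04],"spin": 0,"hand": 0.8}
    - {"travel": [0.036,0,0.09],"spin": 0,"hand": 0.8}
    - {"travel": [0.036,0,0.12],"spin": 0,"hand": 0.8}
    - {"travel": [0.036,0,0.14],"spin": 0,"hand": 0.8}
    - {"travel": [0.036,0,0.144],"spin": 0,"hand": 0.8}
    - {"travel": [0.036,0,0.144],"spin": 0,"hand": 0.8}
    - {"travel": [0.036,0,0.144],"spin": 0,"hand": 0.7}
  grip_force: 10

```text
time_s: 16.98
eef_pos: [0.5767, 0.0045, 0.0763]
eef_rot: [0.001, -0.0, 1.0, -0.0]
force: [-0.6, -0.6, -0.1]
opening: 0.743
grip_force: 0.0
```

Scaled: 0.1 cm is 0.001.

Call:
jog_arm:
  commands:
    - {"travel": [0.001,0,0.001],"spin": 0,"hand": 0.6}
    - {"travel": [0.001,0,0.001],"spin": 0,"hand": 0.5}
    - {"travel": [0.001,0,0.001],"spin": 0,"hand": 0.45}
    - {"travel": [0.001,0,0.001],"spin": 0,"hand": 0.45}
    - {"travel": [0.001,0,0.001],"spin": 0,"hand": 0.45}
    - {"travel": [0.001,0,0.001],"spin": 0,"hand": 0.45}

```text
time_s: 17.73
eef_pos: [0.5747, 0.0046, 0.0741]
eef_rot: [0.0, -0.0, 1.0, -0.0]
force: [-0.7, 0.1, 3.8]
opening: 0.539
grip_force: 10.0
```

Scaled: -26.8 cm is -0.268, 13.5 cm is 0.135.

Call:
jog_arm:
  commands:
    - {"travel": [0,0,-0.01],"spin": 0,"hand": 0.45}
    - {"travel": [0,0,-0.04],"spin": 0,"hand": 0.45}
    - {"travel": [0,0,-0.09],"spin": 0,"hand": 0.45}
    - {"travel": [0.02,-0.04,-0.09],"spin": 0,"hand": 0.45}
    - {"travel": [0.04,-0.09,-0.09],"spin": 0,"hand": 0.45}
    - {"travel": [0.065,-0.14,-0.09],"spin": 0,"hand": 0.45}
    - {"travel": [0.09,-0.19,-0.09],"spin": 0,"hand": 0.45}
    - {"travel": [0.12,-0.24,-0.09],"spin": 0,"hand": 0.45}
    - {"travel": [0.135,-0.268,-0.09],"spin": 0,"hand": 0.45}
    - {"travel": [0.135,-0.268,-0.09],"spin": 0,"hand": 0.45}
    - {"travel": [0.135,-0.268,-0.05],"spin": 0,"hand": 0.45}
    - {"travel": [0.135,-0.268,-0.01],"spin": 0,"hand": 0.45}
    - {"travel": [0.135,-0.268,0.015],"spin": 0,"hand": 0.45}
    - {"travel": [0.135,-0.268,0.025],"spin": 0,"hand": 0.45}
    - {"travel": [0.135,-0.268,0.025],"spin": 0,"hand": 0.45}
    - {"travel": [0.135,-0.268,0.025],"spin": 0,"hand": 0.45}

```text
time_s: 19.73
eef_pos: [0.4406, -0.2638, 0.0501]
eef_rot: [0.001, -0.0, 1.0, -0.001]
force: [0.4, 0.1, -0.2]
opening: 0.541
grip_force: 10.0
```

```bash
python3 look.py w7 puck tray_round; python3 - <<'E'
from h import *
d=np.load('last.npz')
cv2.imwrite('pics/g5.png',np.hstack([cv2.resize(ortho(d,.4395,-.2637,.010,.065,2.5),(325,325)),cv2.resize(d['im'][120:400,180:460,::-1],(325,325))]))
E
```

```text
19.725 [ 0.4406 -0.2638  0.0501] [ 1.e-03 -2.e-04  1.e+00 -7.e-04] [-0.64  0.02  2.1   0.    1.02 -2.22]
puck L0.78 (324,285) z0:[ 0.449 -0.264  0.004]  d:[ 0.434 -0.264  0.041] B0.83 [269. 242. 108. 105.]
tray_round B0.76 [228. 183. 169. 164.]
```

View pics/g5.png

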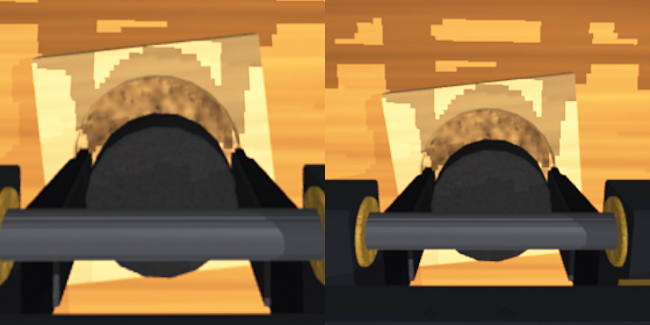

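Scaled: 1.7 cm is 0.017, 0.15 cm is 0.0015.

Call:
jog_arm:
  commands:
    - {"travel": [0.0015,-0.001,0.006],"spin": 0,"hand": 0.45}
    - {"travel": [0.0015,-0.001,0.011],"spin": 0,"hand": 0.45}
    - {"travel": [0.0015,-0.001,0.015],"spin": 0,"hand": 0.45}
    - {"travel": [0.0015,-0.001,0.017],"spin": 0,"hand": 0.45}
    - {"travel": [0.0015,-0.001,0.017],"spin": 0,"hand": 0.45}

```text
time_s: 20.6
eef_pos: [0.4381, -0.2645, 0.032]
eef_rot: [-0.0, 0.0, 1.0, 0.0]
force: [-1.6, 0.9, 2.9]
opening: 0.543
grip_force: 10.0
```

Scaled: -18 cm is -0.18, -16 cm is -0.16.

Call:
jog_arm:
  commands:
    - {"travel": [0,0,0.001],"spin": 0,"hand": 0.45}
    - {"travel": [0,0,0.001],"spin": 0,"hand": 0.58}
    - {"travel": [0,0,0.001],"spin": 0,"hand": 0.62}
    - {"travel": [0,0,0.001],"spin": 0,"hand": 0.62}
    - {"travel": [0,0,-0.01],"spin": 0,"hand": 0.62}
    - {"travel": [0,0,-0.05],"spin": 0,"hand": 0.8}
    - {"travel": [0,0,-0.11],"spin": 0,"hand": 0.8}
    - {"travel": [0,0,-0.16],"spin": 0,"hand": 0.8}
    - {"travel": [0,0,-0.18],"spin": 0,"hand": 0.8}
    - {"travel": [0,0,-0.18],"spin": 0,"hand": 0.8}

```text
time_s: 21.85
eef_pos: [0.4384, -0.2643, 0.2123]
eef_rot: [0.001, -0.0, 1.0, -0.0]
force: [-0.5, -0.3, -0.6]
opening: 0.801
grip_force: 0.0
```

```bash
python3 look.py w8 puck tray_round; python3 - <<'E'
from meas import *
from h import ortho
rect('pucktop',.4387,-.2645,.06,.016,.032)
im=ortho(d,.4387,-.2645,.024,.05,4);m=(cv2.cvtColor(im,cv2.COLOR_BGR2GRAY)<70).astype(np.uint8)
cs,_=cv2.findContours(cv2.morphologyEx(m,cv2.MORPH_OPEN,np.ones((5,5))),0,2)
k=max(cs,key=cv2.contourArea);(x,y),r=cv2.minEnclosingCircle(k);print(.4387+(y-200)/4000,-.2645+(x-200)/4000,r/4)
E
```

```text
21.85 [ 0.4384 -0.2643  0.2123] [ 7.e-04 -2.e-04  1.e+00 -2.e-04] [-0.65 -0.17  1.98  0.    1.32 -2.22]
puck L0.68 (324,222) z0:[ 0.439 -0.264  0.004]  d:[ 0.434 -0.265  0.024] B0.87 [295. 199.  55.  50.]
tray_round B0.82 [273. 174.  91.  93.]
pucktop 1984 c [ 442.  -263.2] size [56.8 50.6] ang 28.2 z med 22.4 mean [ 439.3 -264.2]
0.4377653343200683 -0.2645951461791992 26.394426345825195
```

Scaled: 26.8 cm is 0.268, -17.3 cm is -0.173.

Call:
jog_arm:
  commands:
    - {"travel": [-0.03,0.05,0],"spin": 0,"hand": 0.95}
    - {"travel": [-0.06,0.1,0],"spin": 0,"hand": 0.95}
    - {"travel": [-0.09,0.15,0],"spin": 0,"hand": 0.95}
    - {"travel": [-0.12,0.2,0],"spin": 0,"hand": 0.95}
    - {"travel": [-0.15,0.24,0],"spin": 0,"hand": 0.95}
    - {"travel": [-0.173,0.268,0],"spin": 0,"hand": 0.95}
    - {"travel": [-0.173,0.268,0],"spin": 0,"hand": 0.95}
    - {"travel": [-0.173,0.268,0],"spin": 0,"hand": 0.95}

```text
time_s: 23.1
eef_pos: [0.6102, 0.0032, 0.2102]
eef_rot: [-0.001, -0.0, 1.0, -0.0]
force: [-0.6, 0.6, -0.1]
opening: 0.948
grip_force: 0.0
```

```bash
python3 look.py w9 block stop plate tray_square; python3 - <<'E'
from meas import *
from h import ortho
rect('blocktop',.577,.007,.06,.038,.052)
rect('stophead',.487,-.013,.03,.048,.063)
b=ortho(d,.577,.007,.046,.05,4);c=ortho(d,.497,-.010,.059,.05,4)
for i in(b,c): cv2.drawMarker(i,(200,200),(0,0,255),0,20,1)
cv2.imwrite('pics/g6.png',np.hstack([b,c]))
E
```

```text
23.1 [0.6102 0.0032 0.2102] [-1.3e-03 -0.0e+00  1.0e+00 -1.0e-04] [-0.08  0.06  1.77 -0.    1.32 -1.65]
block L0.85 (326,194) z0:[0.58  0.006 0.004]  d:[0.576 0.006 0.044] B0.76 [293. 160.  70.  71.]
stop L0.70 (307,102) z0:[ 0.491 -0.013  0.004]  d:[ 0.499 -0.011  0.058] B0.77 [287.  66.  36.  55.]
plate L0.91 (318,154) z0:[ 0.54  -0.003  0.004]  d:[ 0.539 -0.003  0.006] B0.78 [256.  56. 115. 192.]
tray_square L0.82 (551,216) z0:[0.603 0.243 0.004]  d:[0.603 0.244 0.002] B0.90 [500. 164. 104. 105.]
blocktop 4181 c [581.4   8.2] size [63.1 67.9] ang 86.8 z med 44.5 mean [576.9   7.3]
stophead 753 c [486.2 -10.9] size [36.1 24.6] ang 7.9 z med 57.5 mean [491.3 -10.3]
```

View pics/g6.png

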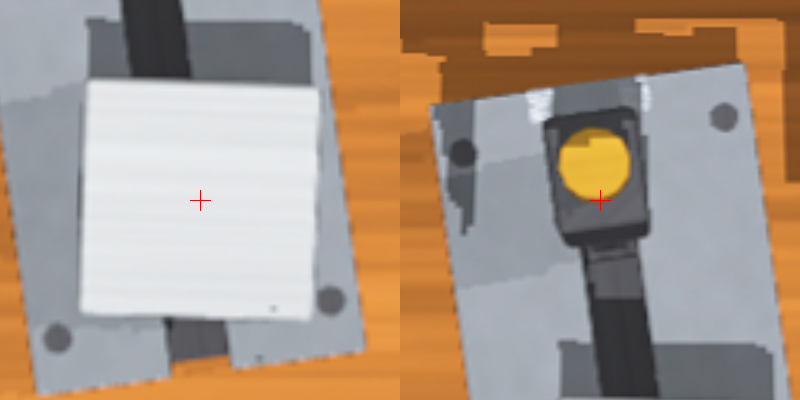

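Scaled: 15.7 cm is 0.157, 3.3 cm is 0.033, 2 degrees is 0.0222.

Call:
jog_arm:
  commands:
    - {"travel": [0.033,0.004,0.04],"spin": 0.0222,"hand": 0.95}
    - {"travel": [0.033,0.004,0.09],"spin": 0.0222,"hand": 0.95}
    - {"travel": [0.033,0.004,0.13],"spin": 0.0222,"hand": 0.95}
    - {"travel": [0.033,0.004,0.15],"spin": 0.0222,"hand": 0.95}
    - {"travel": [0.033,0.004,0.157],"spin": 0.0222,"hand": 0.95}
    - {"travel": [0.033,0.004,0.157],"spin": 0.0222,"hand": 0.95}
    - {"travel": [0.033,0.004,0.157],"spin": 0.0222,"hand": 0.85}
    - {"travel": [0.033,0.004,0.157],"spin": 0.0222,"hand": 0.75}
  grip_force: 45

```text
time_s: 24.55
eef_pos: [0.579, 0.0075, 0.0561]
eef_rot: [0.001, 0.017, 1.0, -0.0]
force: [0.8, -0.4, -0.6]
opening: 0.8
grip_force: 0.0
```

Scaled: 0.2 cm is 0.002, 0.1 cm is 0.001.

Call:
jog_arm:
  commands:
    - {"travel": [0.001,0,0.001],"spin": 0,"hand": 0.75}
    - {"travel": [0.001,0,0.002],"spin": 0,"hand": 0.65}
    - {"travel": [0.001,0,0.002],"spin": 0,"hand": 0.55}
    - {"travel": [0.001,0,0.002],"spin": 0,"hand": 0.5}
    - {"travel": [0.001,0,0.002],"spin": 0,"hand": 0.5}
    - {"travel": [0.001,0,0.002],"spin": 0,"hand": 0.5}

```text
time_s: 25.3
eef_pos: [0.5768, 0.0075, 0.0525]
eef_rot: [-0.0, 0.017, 1.0, -0.0]
force: [-1.2, -1.2, 0.1]
opening: 0.629
grip_force: 45.0
```

Scaled: 23.8 cm is 0.238, -1.9 cm is -0.019, -16.5 degrees is -0.1833.

Call:
jog_arm:
  commands:
    - {"travel": [0,0,-0.005],"spin": 0,"hand": 0.5}
    - {"travel": [0,0,-0.025],"spin": 0,"hand": 0.5}
    - {"travel": [0,0,-0.06],"spin": 0,"hand": 0.5}
    - {"travel": [0,0.02,-0.07],"spin": -0.0222,"hand": 0.5}
    - {"travel": [-0.005,0.06,-0.07],"spin": -0.0556,"hand": 0.5}
    - {"travel": [-0.01,0.105,-0.07],"spin": -0.1,"hand": 0.5}
    - {"travel": [-0.015,0.15,-0.07],"spin": -0.1444,"hand": 0.5}
    - {"travel": [-0.019,0.2,-0.07],"spin": -0.1833,"hand": 0.5}
    - {"travel": [-0.019,0.238,-0.07],"spin": -0.1833,"hand": 0.5}
    - {"travel": [-0.019,0.238,-0.06],"spin": -0.1833,"hand": 0.5}
    - {"travel": [-0.019,0.238,-0.035],"spin": -0.1833,"hand": 0.5}
    - {"travel": [-0.019,0.238,-0.012],"spin": -0.1833,"hand": 0.5}
    - {"travel": [-0.019,0.238,0],"spin": -0.1833,"hand": 0.5}
    - {"travel": [-0.019,0.238,0],"spin": -0.1833,"hand": 0.5}
    - {"travel": [-0.019,0.238,0],"spin": -0.1833,"hand": 0.5}

```text
time_s: 27.18
eef_pos: [0.6051, 0.2448, 0.0536]
eef_rot: [0.001, -0.126, 0.992, 0.0]
force: [0.1, -1.1, -6.3]
opening: 0.627
grip_force: 45.0
```

```bash
python3 look.py w10 block tray_square; python3 - <<'E'
from h import *
d=np.load('last.npz')
a=ortho(d,.6045,.245,.010,.065,3);e=bot.get_obs();z=e['eef_pos'][2]-.0065
b=ortho(d,.6045,.245,z,.065,3)
print(np.round(e['eef_pos'],4),np.round(e['force'],1))
for i in(a,b): cv2.drawMarker(i,(195,195),(0,0,255),0,20,1)
cv2.imwrite('pics/g7.png',np.hstack([a,b]))
E
```

```text
27.175 [0.6051 0.2448 0.0536] [ 8.000e-04 -1.261e-01  9.920e-01  2.000e-04] [ 0.3   0.3   1.78  0.    1.06 -1.52]
block L0.59 (322,281) z0:[0.612 0.246 0.004]  d:[0.597 0.242 0.046] B0.84 [260. 229. 130. 124.]
tray_square B0.78 [242. 190. 163. 153.]
[0.6048 0.2449 0.0536] [-0.  -0.1 -5.5]
```

View pics/g7.png

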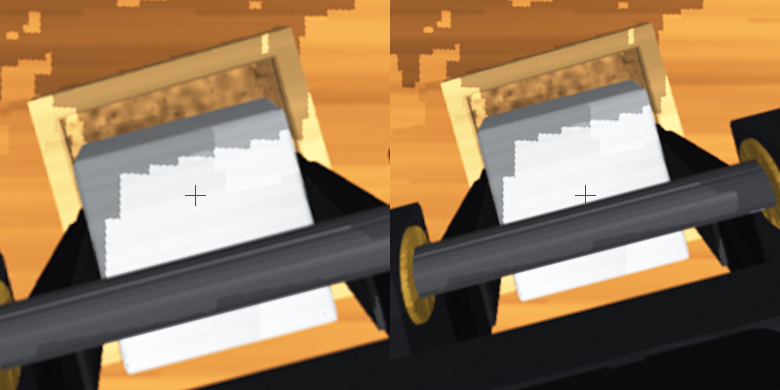

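Scaled: 1.9 cm is 0.019, 1.6 cm is 0.016.

Call:
jog_arm:
  commands:
    - {"travel": [0,0.0005,0.006],"spin": 0,"hand": 0.5}
    - {"travel": [0,0.0005,0.012],"spin": 0,"hand": 0.5}
    - {"travel": [0,0.0005,0.016],"spin": 0,"hand": 0.5}
    - {"travel": [0,0.0005,0.019],"spin": 0,"hand": 0.5}
    - {"travel": [0,0.0005,0.019],"spin": 0,"hand": 0.5}
    - {"travel": [0,0.0005,0.019],"spin": 0,"hand": 0.5}

```text
time_s: 28.18
eef_pos: [0.6043, 0.2453, 0.0338]
eef_rot: [0.0, -0.126, 0.992, 0.0]
force: [0.5, -0.4, -7.0]
opening: 0.631
grip_force: 45.0
```

Scaled: 0.2 cm is 0.002, 0.1 cm is 0.001.

Call:
jog_arm:
  commands:
    - {"travel": [0,0,0.001],"spin": 0,"hand": 0.5}
    - {"travel": [0,0,0.002],"spin": 0,"hand": 0.5}
    - {"travel": [0,0,0.002],"spin": 0,"hand": 0.5}
    - {"travel": [0,0,0.002],"spin": 0,"hand": 0.5}

```text
time_s: 28.68
eef_pos: [0.6045, 0.2454, 0.0325]
eef_rot: [0.0, -0.126, 0.992, 0.0]
force: [-3.1, -0.1, 0.9]
opening: 0.63
grip_force: 45.0
```

Scaled: -18 cm is -0.18, -16 cm is -0.16.

Call:
jog_arm:
  commands:
    - {"travel": [0,0,0.001],"spin": 0,"hand": 0.5}
    - {"travel": [0,0,0.001],"spin": 0,"hand": 0.66}
    - {"travel": [0,0,0.001],"spin": 0,"hand": 0.71}
    - {"travel": [0,0,0.001],"spin": 0,"hand": 0.71}
    - {"travel": [0,0,-0.01],"spin": 0,"hand": 0.72}
    - {"travel": [0,0,-0.05],"spin": 0,"hand": 0.8}
    - {"travel": [0,0,-0.11],"spin": 0,"hand": 0.8}
    - {"travel": [0,0,-0.16],"spin": 0,"hand": 0.8}
    - {"travel": [0,0,-0.18],"spin": 0,"hand": 0.8}
    - {"travel": [0,0,-0.18],"spin": 0,"hand": 0.8}

```text
time_s: 29.92
eef_pos: [0.6047, 0.2454, 0.2127]
eef_rot: [0.001, -0.126, 0.992, 0.0]
force: [1.0, -0.1, -0.7]
opening: 0.798
grip_force: 0.0
```

```bash
python3 look.py w11 block tray_square; python3 - <<'E'
from meas import *
rect('blocktop',.605,.245,.06,.016,.034)
rect('blockrim',.605,.245,.06,.021,.034)
m=(np.hypot(X-.605,Y-.245)<.02);P=C[m];P=P[~np.isnan(P[:,2])]
A=np.c_[P[:,:2],np.ones(len(P))];print('tilt',np.linalg.lstsq(A,P[:,2],rcond=None)[0])
E
```

```text
29.925 [0.6047 0.2454 0.2127] [ 1.200e-03 -1.261e-01  9.920e-01  1.000e-04] [ 0.3   0.15  1.67 -0.    1.32 -1.52]
block L0.92 (322,222) z0:[0.606 0.245 0.004]  d:[0.602 0.243 0.025] B0.57 [293. 193.  63.  64.]
tray_square B0.65 [276. 176.  93.  89.]
blocktop 3467 c [607.3 247. ] size [66.  62.8] ang 14.4 z med 24.5 mean [603.9 245.5]
blockrim 3417 c [607.4 247.2] size [66.1 62.7] ang 14.0 z med 24.5 mean [604.3 245.6]
tilt [-2.61805824e-03  7.89619941e-05  2.60811617e-02]
```

Scaled: -22.2 cm is -0.222, -18 cm is -0.18, 7 degrees is 0.0778.

Call:
jog_arm:
  commands:
    - {"travel": [0.02,-0.04,0],"spin": 0.0222,"hand": 0.6}
    - {"travel": [0.05,-0.09,0],"spin": 0.0444,"hand": 0.6}
    - {"travel": [0.08,-0.14,0],"spin": 0.0778,"hand": 0.6}
    - {"travel": [0.11,-0.18,0],"spin": 0.0778,"hand": 0.6}
    - {"travel": [0.135,-0.222,0],"spin": 0.0778,"hand": 0.6}
    - {"travel": [0.135,-0.222,0],"spin": 0.0778,"hand": 0.6}
    - {"travel": [0.135,-0.222,0],"spin": 0.0778,"hand": 0.6}

```text
time_s: 31.05
eef_pos: [0.5289, -0.0031, 0.2108]
eef_rot: [-0.001, -0.065, 0.998, 0.0]
force: [0.1, 0.1, 0.0]
opening: 0.599
grip_force: 0.0
```

```bash
python3 look.py w12 stop plate tray_small; python3 - <<'E'
from meas import *
from h import ortho
rect('head',.4895,-.011,.03,.048,.062)
rect('plate',.545,-.003,.13,.021,.028)
b=ortho(d,.489,-.011,.067,.03,8);hsv=cv2.cvtColor(b,cv2.COLOR_BGR2HSV)
m=((hsv[...,0]>15)&(hsv[...,0]<35)&(hsv[...,1]>120)&(hsv[...,2]>80)).astype(np.uint8);cs,_=cv2.findContours(m,0,2)
k=max(cs,key=cv2.contourArea);(x,y),r=cv2.minEnclosingCircle(k);print('brass',.489+(y-240)/8000,-.011+(x-240)/8000,r/8)
a=ortho(d,.542,-.003,.024,.105,4)
g=cv2.cvtColor(a,cv2.COLOR_BGR2HSV);m=(g[...,1]<70).astype(np.uint8)
m=cv2.morphologyEx(m,cv2.MORPH_OPEN,np.ones((7,7)));cs,_=cv2.findContours(m,0,2);k=max(cs,key=cv2.contourArea);R=cv2.minAreaRect(k)
print('plate rect',.542+(R[0][1]-420)/4000,-.003+(R[0][0]-420)/4000,np.array(R[1])/4,R[2])
cv2.drawContours(a,[cv2.boxPoints(R).astype(int)],0,(0,0,255),2)
b2=ortho(d,.489,-.011,.059,.03,8);cv2.drawMarker(b2,(240,240),(0,0,255),0,20,1)
cv2.imwrite('pics/g8.png',np.hstack([cv2.resize(a,(400,400)),cv2.resize(b2,(400,400))]))
E
```

```text
31.05 [ 0.5289 -0.0031  0.2108] [-6.000e-04 -6.520e-02  9.979e-01  4.000e-04] [-0.11 -0.13  1.95  0.    1.32 -1.81]
stop L0.80 (316,179) z0:[ 0.485 -0.016  0.004]  d:[ 0.481 -0.015  0.065] B0.72 [305. 163.  27.  42.]
plate L0.71 (322,233) z0:[ 0.54  -0.003  0.004]  d:[ 0.539 -0.004  0.005] B0.93 [271. 153.  96. 153.]
tray_small L0.69 (607,155) z0:[0.422 0.274 0.004]  d:[0.421 0.274 0.003] B0.77 [568. 112.  72.  87.]
head 613 c [492.8  -9.8] size [36.8 25.7] ang 7.4 z med 57.3 mean [488.9 -10.3]
plate 10441 c [540.1  -1.8] size [163.6  93.2] ang 7.9 z med 22.5 mean [531.5  -4.4]
brass 0.488523775100708 -0.011171184539794921 9.088047981262207
plate rect 0.549624984741211 -0.0031250152587890627 [209.74996948 194.24996948] 0.0
```

View pics/g8.png

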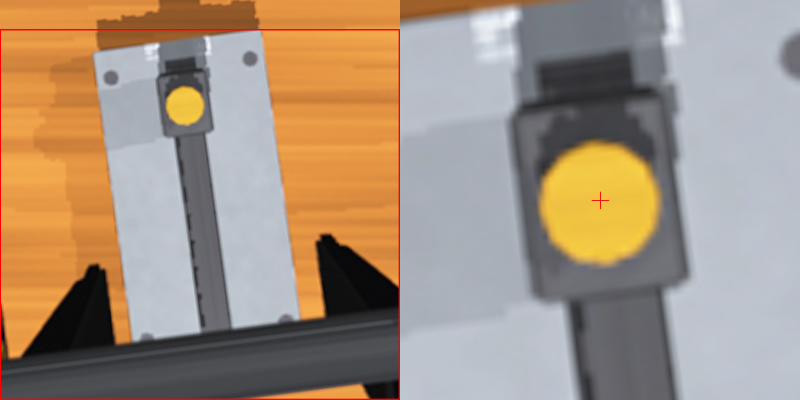

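Scaled: 15.5 cm is 0.155, 15 cm is 0.15.

Call:
jog_arm:
  commands:
    - {"travel": [0.02,-0.003,0.01],"spin": 0,"hand": 0.6}
    - {"travel": [0.041,-0.003,0.05],"spin": 0,"hand": 0.6}
    - {"travel": [0.041,-0.003,0.1],"spin": 0,"hand": 0.6}
    - {"travel": [0.041,-0.003,0.13],"spin": 0,"hand": 0.6}
    - {"travel": [0.041,-0.003,0.15],"spin": 0,"hand": 0.6}
    - {"travel": [0.041,-0.003,0.155],"spin": 0,"hand": 0.6}
    - {"travel": [0.041,-0.003,0.155],"spin": 0,"hand": 0.6}
    - {"travel": [0.041,-0.003,0.155],"spin": 0,"hand": 0.6}
    - {"travel": [0.041,-0.003,0.155],"spin": 0,"hand": 0.6}
  grip_force: 40

```text
time_s: 32.52
eef_pos: [0.4896, -0.0118, 0.0578]
eef_rot: [0.001, -0.065, 0.998, -0.0]
force: [0.5, 0.0, 0.5]
opening: 0.601
grip_force: 0.0
```

Scaled: 0.1 cm is 0.001, 0.03 cm is 0.0003.

Call:
jog_arm:
  commands:
    - {"travel": [0,0.0003,0.001],"spin": 0,"hand": 0.45}
    - {"travel": [0,0.0003,0.001],"spin": 0,"hand": 0.3}
    - {"travel": [0,0.0003,0.001],"spin": 0,"hand": 0.15}
    - {"travel": [0,0.0003,0.001],"spin": 0,"hand": 0.15}
    - {"travel": [0,0.0003,0.001],"spin": 0,"hand": 0.15}
    - {"travel": [0,0.0003,0.001],"spin": 0,"hand": 0.15}
    - {"travel": [0,0.0003,0.001],"spin": 0,"hand": 0.15}

```text
time_s: 33.4
eef_pos: [0.4887, -0.0114, 0.0556]
eef_rot: [-0.0, -0.065, 0.998, 0.0]
force: [-0.2, -0.6, 0.5]
opening: 0.249
grip_force: 40.0
```

```bash
python3 -c "
from h import *
for _ in range(1):
    o=bot.get_obs();print(o['eef_pos'],o['force'],o['torque'],o['opening'])"
```

```text
[ 0.48873661 -0.01143399  0.05564887] [-0.20282371 -0.5504118   0.48965709] [ 0.15168478 -0.0324926   0.00383038] 0.24902728983444383
```

Scaled: -0.2 cm is -0.002, -0.1 cm is -0.001.

Call:
jog_arm:
  commands:
    - {"travel": [0,0,-0.001],"spin": 0,"hand": 0.15}
    - {"travel": [0,0,-0.002],"spin": 0,"hand": 0.15}
    - {"travel": [0,0,-0.002],"spin": 0,"hand": 0.15}
    - {"travel": [0,0,-0.002],"spin": 0,"hand": 0.15}

```text
time_s: 33.9
eef_pos: [0.4886, -0.0115, 0.0575]
eef_rot: [-0.0, -0.065, 0.998, 0.0]
force: [-1.0, -0.2, -1.7]
opening: 0.249
grip_force: 40.0
```

Scaled: -5 cm is -0.05, -4 cm is -0.04.

Call:
jog_arm:
  commands:
    - {"travel": [-0.005,0,-0.002],"spin": 0,"hand": 0.15}
    - {"travel": [-0.012,0,-0.002],"spin": 0,"hand": 0.15}
    - {"travel": [-0.02,0,-0.002],"spin": 0,"hand": 0.15}
    - {"travel": [-0.03,0,-0.002],"spin": 0,"hand": 0.15}
    - {"travel": [-0.04,0,-0.002],"spin": 0,"hand": 0.15}
    - {"travel": [-0.05,0,-0.002],"spin": 0,"hand": 0.15}
    - {"travel": [-0.05,0,-0.002],"spin": 0,"hand": 0.15}

```text
time_s: 34.78
eef_pos: [0.539, -0.0049, 0.0596]
eef_rot: [0.0, -0.066, 0.998, 0.0]
force: [-0.5, 0.6, -2.8]
opening: 0.251
grip_force: 40.0
```

Scaled: -5 cm is -0.05, -4 cm is -0.04.

Call:
jog_arm:
  commands:
    - {"travel": [0,0,0.002],"spin": 0,"hand": 0.15}
    - {"travel": [-0.01,0,0.002],"spin": 0,"hand": 0.15}
    - {"travel": [-0.02,0,0.002],"spin": 0,"hand": 0.15}
    - {"travel": [-0.03,0,0.002],"spin": 0,"hand": 0.15}
    - {"travel": [-0.04,0,0.002],"spin": 0,"hand": 0.15}
    - {"travel": [-0.05,0,0.002],"spin": 0,"hand": 0.15}
    - {"travel": [-0.05,0,0.002],"spin": 0,"hand": 0.15}
    - {"travel": [-0.05,0,0.002],"spin": 0,"hand": 0.15}

```text
time_s: 35.78
eef_pos: [0.5876, 0.0016, 0.0574]
eef_rot: [-0.0, -0.065, 0.998, 0.0]
force: [0.4, -0.1, -2.5]
opening: 0.247
grip_force: 40.0
```

Scaled: -7.5 cm is -0.075, -7 cm is -0.07.

Call:
jog_arm:
  commands:
    - {"travel": [-0.01,0,0],"spin": 0,"hand": 0.15}
    - {"travel": [-0.02,0,0],"spin": 0,"hand": 0.15}
    - {"travel": [-0.03,0,0],"spin": 0,"hand": 0.15}
    - {"travel": [-0.04,0,0],"spin": 0,"hand": 0.15}
    - {"travel": [-0.05,0,0],"spin": 0,"hand": 0.15}
    - {"travel": [-0.06,0,0],"spin": 0,"hand": 0.15}
    - {"travel": [-0.07,0,0],"spin": 0,"hand": 0.15}
    - {"travel": [-0.075,0,0],"spin": 0,"hand": 0.15}
    - {"travel": [-0.075,0,0],"spin": 0,"hand": 0.15}
    - {"travel": [-0.075,0,0],"spin": 0,"hand": 0.15}

```text
time_s: 37.02
eef_pos: [0.6619, 0.0113, 0.0575]
eef_rot: [-0.0, -0.065, 0.998, 0.0]
force: [0.1, 0.7, -2.8]
opening: 0.251
grip_force: 40.0
```

Scaled: 29.6 cm is 0.296, 26.5 cm is 0.265, 19.5 degrees is 0.2167.

Call:
jog_arm:
  commands:
    - {"travel": [0,0,-0.015],"spin": 0,"hand": 0.15}
    - {"travel": [0,0,-0.05],"spin": 0,"hand": 0.15}
    - {"travel": [0,0,-0.09],"spin": 0,"hand": 0.15}
    - {"travel": [0.01,0.02,-0.1],"spin": 0,"hand": 0.15}
    - {"travel": [0.035,0.05,-0.1],"spin": 0.0556,"hand": 0.15}
    - {"travel": [0.065,0.09,-0.1],"spin": 0.1,"hand": 0.15}
    - {"travel": [0.095,0.135,-0.1],"spin": 0.1444,"hand": 0.15}
    - {"travel": [0.125,0.18,-0.1],"spin": 0.1889,"hand": 0.15}
    - {"travel": [0.155,0.225,-0.1],"spin": 0.2167,"hand": 0.15}
    - {"travel": [0.18,0.265,-0.1],"spin": 0.2167,"hand": 0.15}
    - {"travel": [0.203,0.296,-0.1],"spin": 0.2167,"hand": 0.15}
    - {"travel": [0.203,0.296,-0.09],"spin": 0.2167,"hand": 0.15}
    - {"travel": [0.203,0.296,-0.05],"spin": 0.2167,"hand": 0.15}
    - {"travel": [0.203,0.296,-0.025],"spin": 0.2167,"hand": 0.15}
    - {"travel": [0.203,0.296,-0.02],"spin": 0.2167,"hand": 0.15}
    - {"travel": [0.203,0.296,-0.02],"spin": 0.2167,"hand": 0.15}

```text
time_s: 39.02
eef_pos: [0.4222, 0.278, 0.0775]
eef_rot: [-0.0, 0.105, 0.994, -0.0]
force: [0.8, 0.4, -2.2]
opening: 0.249
grip_force: 40.0
```

```bash
python3 look.py w13 stop tray_small; python3 - <<'E'
from meas import *
from h import ortho
rect('frame',.422,.278,.055,.006,.014)
b=ortho(d,.422,.278,.010,.065,4);g=cv2.cvtColor(b,cv2.COLOR_BGR2HSV)
m=((g[...,1]<150)&(g[...,2]>150)).astype(np.uint8)
m=cv2.morphologyEx(m,cv2.MORPH_OPEN,np.ones((9,9)));cs,_=cv2.findContours(m,0,2);k=max(cs,key=cv2.contourArea)
for q in cv2.approxPolyDP(k,12,True)[:,0]: print('corner',np.round([.422+(q[1]-260)/4000,.278+(q[0]-260)/4000],4))
cv2.imwrite('pics/g9.png',b)
E
```

```text
39.025 [0.4222 0.278  0.0775] [-3.000e-04  1.047e-01  9.945e-01 -2.000e-04] [ 0.48 -0.03  2.1  -0.    1.07 -0.88]
stop L0.60 (323,270) z0:[0.43  0.276 0.004]  d:[0.407 0.281 0.072] B0.71 [294. 239.  54.  66.]
tray_small L0.63 (325,253) z0:[0.419 0.28  0.004]  d:[0.408 0.282 0.042] B0.61 [275. 205. 102.  83.]
frame 2759 c [413.9 283.1] size [65.9 51.4] ang 76.4 z med 8.5 mean [405.6 284. ]
corner [0.3835 0.2565]
corner [0.4282 0.2463]
corner [0.4192 0.2625]
corner [0.3928 0.2625]
corner [0.399  0.2908]
corner [0.412  0.2892]
corner [0.4078 0.3008]
corner [0.412  0.2952]
corner [0.4238 0.2932]
corner [0.4302 0.2982]
corner [0.424  0.3022]
corner [0.4112 0.301 ]
corner [0.4042 0.3078]
corner [0.4328 0.301 ]
corner [0.4435 0.306 ]
corner [0.3978 0.3178]
```

View pics/g9.png

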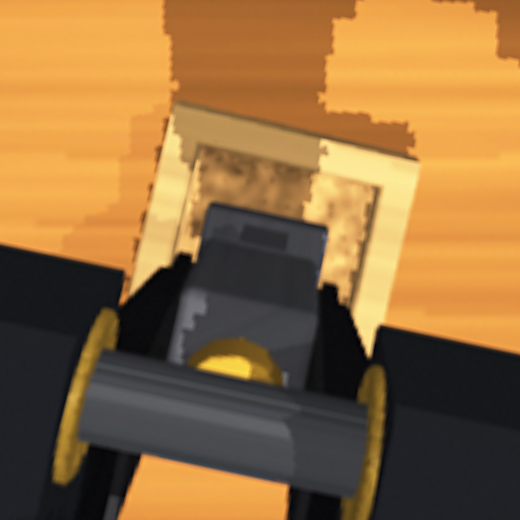

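Scaled: 2.2 cm is 0.022, 2 cm is 0.02.

Call:
jog_arm:
  commands:
    - {"travel": [0,0.001,0.008],"spin": 0,"hand": 0.15}
    - {"travel": [0,0.001,0.015],"spin": 0,"hand": 0.15}
    - {"travel": [0,0.001,0.02],"spin": 0,"hand": 0.15}
    - {"travel": [0,0.001,0.022],"spin": 0,"hand": 0.15}
    - {"travel": [0,0.001,0.022],"spin": 0,"hand": 0.15}
    - {"travel": [0,0.001,0.022],"spin": 0,"hand": 0.15}

```text
time_s: 40.02
eef_pos: [0.4227, 0.2794, 0.0559]
eef_rot: [0.0, 0.105, 0.995, 0.0]
force: [-0.1, 0.2, -1.9]
opening: 0.252
grip_force: 40.0
```

Scaled: 0.2 cm is 0.002, 0.1 cm is 0.001.

Call:
jog_arm:
  commands:
    - {"travel": [0,0,0.001],"spin": 0,"hand": 0.15}
    - {"travel": [0,0,0.002],"spin": 0,"hand": 0.15}
    - {"travel": [0,0,0.002],"spin": 0,"hand": 0.15}
    - {"travel": [0,0,0.002],"spin": 0,"hand": 0.15}

```text
time_s: 40.52
eef_pos: [0.4226, 0.2793, 0.0537]
eef_rot: [-0.0, 0.105, 0.995, 0.0]
force: [-0.1, 0.2, -2.0]
opening: 0.247
grip_force: 40.0
```

Call:
jog_arm:
  commands:
    - {"travel": [0,0,0.001],"spin": 0,"hand": 0.15}
    - {"travel": [0,0,0.001],"spin": 0,"hand": 0.15}
    - {"travel": [0,0,0.001],"spin": 0,"hand": 0.15}

```text
time_s: 40.9
eef_pos: [0.4227, 0.2794, 0.0536]
eef_rot: [-0.0, 0.104, 0.995, -0.0]
force: [-3.5, -1.4, 5.5]
opening: 0.247
grip_force: 40.0
```

Contact at the expected height. Release and retreat.

Scaled: -20 cm is -0.2, -17 cm is -0.17.

Call:
jog_arm:
  commands:
    - {"travel": [0,0,0],"spin": 0,"hand": 0.26}
    - {"travel": [0,0,0],"spin": 0,"hand": 0.35}
    - {"travel": [0,0,0],"spin": 0,"hand": 0.5}
    - {"travel": [0,0,0],"spin": 0,"hand": 0.6}
    - {"travel": [0,0,-0.01],"spin": 0,"hand": 0.6}
    - {"travel": [0,0,-0.05],"spin": 0,"hand": 0.6}
    - {"travel": [0,0,-0.11],"spin": 0,"hand": 0.6}
    - {"travel": [0,0,-0.17],"spin": 0,"hand": 0.6}
    - {"travel": [0,0,-0.2],"spin": 0,"hand": 0.6}
    - {"travel": [-0.05,0,-0.2],"spin": 0,"hand": 0.6}
    - {"travel": [-0.09,0,-0.2],"spin": 0,"hand": 0.6}
    - {"travel": [-0.09,0,-0.2],"spin": 0,"hand": 0.6}
    - {"travel": [-0.09,0,-0.2],"spin": 0,"hand": 0.6}

```text
time_s: 42.52
eef_pos: [0.5101, 0.2606, 0.2528]
eef_rot: [-0.0, 0.105, 0.995, -0.0]
force: [-0.2, 0.2, 0.3]
opening: 0.602
grip_force: 0.0
```

```bash
python3 look.py w14 stop tray_small block; python3 - <<'E'
from meas import *
rect('head',.4225,.279,.03,.048,.060)
rect('brass',.4225,.279,.03,.061,.070)
q=snap('scene');Cq=cloud(q)
for t in('jar','swage','puck','block','stop'):
    for e in bot.landmark_of(q,t)[:1]:
        v,u=e['position'][0]*480,e['position'][1]*640;print(t,round(e['conf'],2),np.round(at_z(q,[u,v],.004)[0],3))
E
```

```text
42.525 [0.5101 0.2606 0.2528] [-3.000e-04  1.046e-01  9.945e-01 -0.000e+00] [ 0.38 -0.05  1.81  0.    1.39 -0.98]
stop L0.89 (322,138) z0:[0.424 0.277 0.004]  d:[0.426 0.276 0.063] B0.62 [310. 116.  25.  38.]
tray_small L0.82 (322,135) z0:[0.421 0.279 0.004]  d:[0.424 0.278 0.063] B0.64 [292. 104.  63.  65.]
block L0.83 (327,289) z0:[0.602 0.246 0.004]  d:[0.593 0.247 0.024] B0.59 [293. 260.  69.  44.]
head 490 c [421.7 281.2] size [25.2 34. ] ang 77.8 z med 55.6 mean [424.1 279.5]
brass 274 c [424.2 279.3] size [16.3 16.1] ang 78.4 z med 63.7 mean [424.3 279.4]
jar 0.57 [ 0.355 -0.072  0.004]
swage 0.7 [ 0.608 -0.272  0.004]
puck 0.87 [ 0.439 -0.264  0.004]
block 0.78 [0.595 0.246 0.004]
stop 0.71 [ 0.347 -0.066  0.004]
```

```bash
python3 -c "
from plant import bot
print(bot.job_done())"
```

```text
the job is handed in; nothing more can be done
None
```

The job is handed in: by the final camera and depth checks the bar, puck, block and stop each sit flat and centred in their own recess and the jar is in place, but I viewed 15 pictures, one over the limit of 14.

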